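Load a salami into the slicer's V trough, butt it and hold it down

TASK

Load the thick salami into the counter slicer: lower it gently into the V trough, cut face towards the thickness plate but a finger's breadth short of it, and let it settle into the V. Then slide it along the trough until you feel the cut face bear lightly on the plate, without ramming it, and swing the hold-down arm over so that its sprung foot grips the salami firmly but does not crush it. Let go of everything, and leave the other things on the counter where they are.

Things in the scene. Friction and masses are not known exactly. Their poses are not given: they have to be found in the camera images.
- salami: thick dry-cured salami, rigid, reddish brown with pale string loops: round log 56 mm in diameter, 213 mm long, 0.37 to 0.64 kg. Origin on its axis; its +y axis runs to the flat cut face 105 mm away; the rounded end is at y = -107.5 mm. Starts on the 16 mm thick white board, cut face roughly to the robot's left. It rolls freely about y.
- salami_cut (a point): centre of the salami's flat cut face, on its axis.
- thickness_plate: upright aluminium thickness plate, fixed, 145 mm wide, 8 mm thick, from 45 mm below to 80 mm above its origin. Origin: where the trough's centre line meets its face, 125 mm above the counter. +y: along the trough into the plate (horizontal), +x: to the far side (blade, hinge), z up. Contact on it is stiff, about 20 N per mm: to be felt; 3 to 8 N is right, above 14 N is ramming.
- trough_mid (a point): point on the V trough's centre line, 110 mm before the plate (plate axes). Open 90 degree V of steel sheet, 208 mm long, ending 7 mm before the plate; a salami resting on both faces has its axis on the centre line. Its edges are low: 26 mm to either side, 14 mm below the line; outside them free down to the carriage table, 45 mm below the line. Sliding it takes 2 to 8 N.
- slicer: counter slicer, aluminium, base 400 x 380 mm, fixed. Origin on the counter 125 mm straight below the thickness plate's origin, same axes. Base top at z = 68 mm, carriage table at 80 mm. Blade guard and motor stand at x 47 to 256 mm, y 0 to 145 mm, up to 295 mm high. The hold-down's hinge post is at x = 79 mm, y = -165 mm.
- hold_grip (a point): middle of the hold-down arm's black grip: a round bar 20 mm thick and 30 mm long, parallel to the trough, 130 mm from the hinge. Its ends are free: two fingers can pinch it end to end from above, closing along the trough, and it turns between them.
- hold_down (a joint): hold-down arm's angle, rad: 0 = level over the trough, growing as it swings up and to the far side; starts at about 2. Range -0.1 to 2.25. Hinge parallel to the trough. The hinge is stiff: it stays where left, takes 6 to 9 N at the grip to turn. The foot meets a seated salami at about 0.08; from there the force at the grip grows by about 1.3 N per mm. About 0.05 gives a firm hold.
- hold_hinge (a point): point on the hold-down's hinge axis, plate axes: x = 75 mm, y = -165 mm, z = 43 mm from the thickness plate's origin. The grip is 130 mm from it, at x = -130 cos(angle), z = +130 sin(angle) mm from here.
- foot: sprung pressing foot under the arm: steel plate 28 x 28 mm, 75 mm from the hinge, over the salami's axis when level. Origin on the arm's line; the plate's underside is 21 mm below it. Spring: 4 N per mm of foot travel, 9 mm travel. A firm hold is 4 N or more on the salami, about 9 N is right (foot pushed in 2 to 3 mm); above 15 N it is crushed.
- thin_sausage: bystander: thin sausage 32 mm thick, 180 mm long, on the near edge of the board, origin at its underside's centre. Leave alone.
- knife: bystander: chef's knife lying on the far edge of the board, along it. Leave alone.
- carafe: bystander: glass carafe 205 mm high, 92 mm across, behind the board. Leave alone.
- water_bottle: bystander: clear water bottle 200 mm high, 62 mm across, behind the board. Leave alone.
- jar: bystander: amber jar 90 mm high, 70 mm across, in front of the slicer on the robot's left. Leave alone.
- plates: bystander: stack of small white plates 150 mm across, 44 mm high, to the left of the slicer. Leave alone.
Not all that is in view belongs to the job. Leave any blue look-alike of the salami alone.

How it is judged:
By the outcome, as a careful person would: the job done as asked, in the order asked, and still so for the second after the job is handed in, with the robot touching nothing.
It also fails if it takes over 72 s, if anything falls off the work surface, if the arm or the gripper's body presses on something with over 40 N, if the wrist force passes 120 N, or if a joint passes its speed limit or range.

ROBOT

A 6-joint arm with a two-finger parallel gripper is mounted at the origin on the work surface. World frame = base frame: x ahead of the robot, y to its left, z up, the work surface at z = 0. Lengths are in m, angles in rad, forces in N, time in s.
With the tool pointing down it reaches from about 0.35 to 0.775 m from the base axis. Payload 7.3 kg.
Tool frame: the origin (TCP) lies at the centre of the arm's flange, where the gripper is bolted on; the fingertips stand 178 mm ahead of it and the grasp point (between the pads) lies 159 mm ahead of it (tip_extent is the distance from the TCP to the fingertips, in m); z points along the fingers, y is the line along which they close (so a half turn about z gives the same grasp; the last joint's range is limited). The gripper opens to 92 mm and grips with 3 to 60 N. Pads are 19 mm wide; open, the fingers measure 130 mm over their backs; the gripper's body (75 mm by 190 mm) begins 47 mm behind the grasp point.
Start: joints at [-0.146, 0.342, 1.524, -0, 1.275, -0.146], TCP at [0.525, 0, 0.405] pointing down, gripper open.
Joint ranges: [-2.53, 2.53], [-0.77, 2.02], [0.04, 2.7], [-1, 4.14], [0.28, 2.66], [-3.11, 3.11]. Speed limits (rad/s): [2.57, 2.57, 3.14, 3.14, 3.14, 3.14].

INTERFACE

Orientations are given as [roll, pitch, yaw] about the fixed x, y, z axes, in that order (R = Rz(yaw) Ry(pitch) Rx(roll)).
In Python, from cell import * gives the robot as it stands.
- The arm moves only by the tool arm_command, never from a script. Its arguments are lists of equal length, an entry for each row: "xyz": the shift along the world's x, y, z in mm, a list of three; "spin": the turn about the world's z in degrees. In form: {"xyz": [[tx, ty, tz], ...], "spin": [spin, ...]}. A call has 1 to 20 rows; each row shifts and turns the commanded pose from where the row before left it; what a row does not reach is not made up. A row lasts 1/10 s, in which the tool goes at most 50 mm and 8.59 degrees, less where a joint would pass 70% of its speed; a pose out of reach is approached as far as the arm can. A call with a gripper value outside its range is refused whole. "jaw" is the opening, from -1 (shut) to 1 (fully open), set as the call begins (left out, the last holds). The fingers move at their own pace and stop on an object; "squeeze" is the grip in N (left out, the last holds). Time passes only in rows, so rows that do not move let the fingers close. It gives the time, the measured TCP pose, the force, the opening and the grip force at its end, in the units of the state.
- observe(): the state, without advancing time (a new reading comes with each control period).
- read_camera(name): name is "scene" or "side" or "wrist"; returns a dict with "img" (420x560x3 uint8, red, green, blue), "depth" (420x560 float32, m along the optical axis (not along the pixel's ray), 0 where there is no reading), "fx", "fy", "cx", "cy" (pixels), "dist_coeffs" ([k1, k2, p1, p2, k3] as OpenCV has them; the pictures are not rectified), "world_from_camera" (4x4, takes a point from camera to world coordinates). Camera axes: x right, y up, looking along -z (the intrinsics and any distortion apply to the point x, -y, -z); pixel columns grow to the right and rows downward; lengths in m; the calibration is good to about 2 mm. A picture is of the moment at which its call begins.
- hand_in(): hands the job in; it is judged then, once.
The state is a dict: "time": time; "qpos": joint angles; "qvel": joint speeds; "joint_efforts": joint torques, N m; "tool_pos": TCP position; "tool_rot": TCP orientation; "contact_force": force on the tool from outside, world axes, zero at the start; "torque": the same for the moment, N m; "opening": finger opening in m; "grip_force": force on a finger pad.
Only numpy, scipy, OpenCV 4.12 (cv2) and the standard library are available. Lean on these libraries where they do the work, as an engineer would, in place of code of your own. Each camera call takes 0.05 s, during which the arm holds its last target. There are 200 camera calls.

## Working session

There is one attempt and no reset: what is moved stays moved. The work goes in short steps, Python scripts to look and compute and a tool call to move; the robot and the scene stay as the last step left them, time stands still between calls to the robot, and variables do not carry over. Pictures are saved under pics/ and viewed, at most 13 in all, crops included, and the job is handed in when it is done.

Besides the shell and the picture viewer there is one more tool, called after ">>>" as name([rows], argument=value, ...), one row to a line, values as JSON. arm_command: Moves the arm, as the interface text tells. Its arguments: {"type":"object","properties":{"xyz":{"type":"array","items":{"type":"array","items":{"type":"number"}}},"spin":{"type":"array","items":{"type":"number"}},"jaw":{"type":"number"},"squeeze":{"type":"number"}},"required":["xyz","spin"]}

```bash
mkdir -p pics; cat > h.py <<'E'
from cell import *
import numpy as np, cv2, pickle
def snap(n,f):
    c=read_camera(n); cv2.imwrite(f'pics/{f}.png',c['img'][:,:,::-1]); pickle.dump(c,open(f'{f}.pkl','wb')); return c
def load(f): return pickle.load(open(f'{f}.pkl','rb'))
def cloud(c):
    h,w=c['depth'].shape; u,v=np.meshgrid(np.arange(w),np.arange(h))
    K=np.array([[c['fx'],0,c['cx']],[0,c['fy'],c['cy']],[0,0,1.]])
    p=cv2.undistortPoints(np.stack([u,v],-1).reshape(-1,1,2).astype(np.float64),K,np.array(c['dist_coeffs'],float)).reshape(h,w,2)
    d=c['depth']; P=np.stack([p[...,0]*d,-p[...,1]*d,-d,np.ones_like(d)],-1)
    return (P@np.array(c['world_from_camera']).T)[...,:3]
E
python3 - <<'E'
from h import *
for n in('scene','side'):
    c=snap(n,n+'0'); print(n,np.round(c['world_from_camera'],3).tolist(),c['fx'])
a=cv2.imread('pics/scene0.png');b=cv2.imread('pics/side0.png')
print(observe())
E
```

```text
scene [[-0.4, -0.637, 0.66, 1.359], [0.916, -0.261, 0.303, 0.499], [-0.021, 0.726, 0.688, 1.049], [0.0, 0.0, 0.0, 1.0]] 388.6402093115939
side [[0.892, 0.316, -0.324, 0.051], [-0.452, 0.653, -0.608, -0.702], [0.019, 0.689, 0.725, 1.116], [0.0, 0.0, 0.0, 1.0]] 424.11437651799656
{'time': 0.1, 'qpos': array([-1.45986809e-01,  3.42655827e-01,  1.52493293e+00, -2.99338447e-05,
        1.27544064e+00, -1.46007296e-01]), 'qvel': array([-0.00059068, -0.00216997, -0.00317782,  0.00032617,  0.00058272,
       -0.00046816]), 'joint_efforts': array([ 1.49919495e-03, -4.32001984e+01, -2.44694173e+01,  7.19219679e-02,
        5.25739230e-02, -9.79429342e-05]), 'tool_pos': array([5.24870843e-01, 4.41192426e-05, 4.04108861e-01]), 'tool_rot': array([-3.14016703e+00, -1.80710078e-04,  1.57082542e+00]), 'contact_force': array([ 0.39461814,  0.38472676, -0.46119975]), 'torque': array([-0.03085458,  0.01739934, -0.02060741]), 'grip_force': 0.0, 'opening': 0.09188434888921727}
```

View pics/scene0.png

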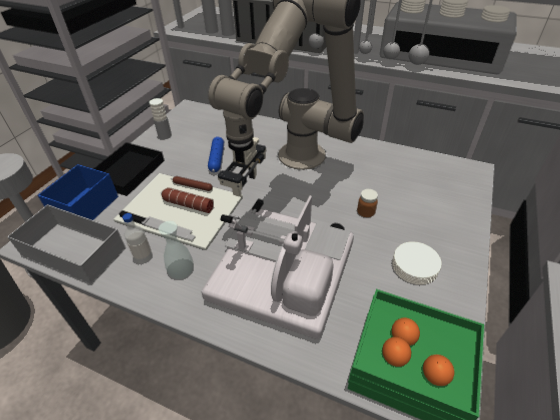

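View pics/side0.png

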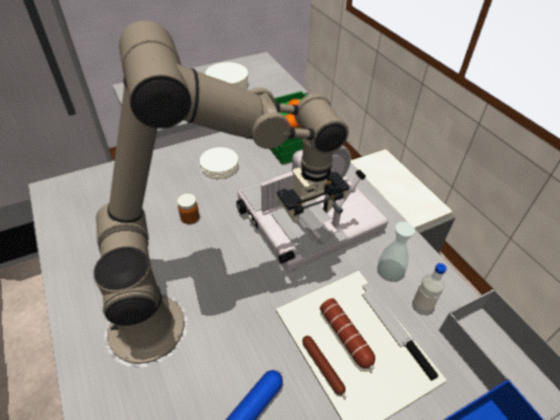

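Candidates: the thick reddish-brown log with string loops at scene (187,200) / side (348,333); the thin sausage at scene (192,183) / side (323,365); the blue look-alike at scene (217,155) / side (255,400). I choose the log with loops. The slicer is at scene (290,260), with its plate near (302,222).

```bash
python3 - <<'E'
from h import *
for f,(x0,y0,x1,y1) in dict(scene0=(150,170,240,225),side0=(290,285,390,405)).items():
    c=load(f);P=cloud(c);I=c['img'].astype(int)
    m=(I[...,0]>I[...,1]+35)&(I[...,0]>I[...,2]+35); M=np.zeros_like(m);M[y0:y1,x0:x1]=m[y0:y1,x0:x1]
    M=cv2.morphologyEx(M.astype(np.uint8),cv2.MORPH_CLOSE,np.ones((3,3)))
    n,l,s,_=cv2.connectedComponentsWithStats(M)
    for k in range(1,n):
        if s[k,4]<100: continue
        q=P[(l==k)&(c['depth']>0)]; 
        t=q[q[:,2]>np.percentile(q[:,2],60)]
        d=np.linalg.svd(q[:,:2]-q[:,:2].mean(0),full_matrices=False)[2][0]; d=d*np.sign(d[1])
        a=(q[:,:2]-q[:,:2].mean(0))@d
        print(f,k,s[k],'zmax',np.percentile(q[:,2],98).round(4),'topmean',t.mean(0).round(4),'dir',d.round(4),'ends',(q[:,:2].mean(0)+np.outer([np.percentile(a,.5),np.percentile(a,99.5)],d)).round(4).tolist())
a=cv2.imread('pics/scene0.png')[180:330,140:365]; a=cv2.resize(a,None,fx=3.5,fy=3.5,interpolation=3); cv2.imwrite('pics/c1.png',a)
a=cv2.imread('pics/side0.png')[140:400,225:450]; a=cv2.resize(a,None,fx=2.3,fy=2.3,interpolation=3); cv2.imwrite('pics/c2.png',a)
E
```

```text
scene0 1 [174 177  37  11 129] zmax 0.0541 topmean [ 0.3966 -0.326   0.0516] dir [-0.0661  0.9978] ends [[0.403, -0.4075], [0.3924, -0.2472]]
scene0 2 [162 188  49  20 436] zmax 0.0778 topmean [ 0.4971 -0.2748  0.0746] dir [-0.0367  0.9993] ends [[0.5091, -0.3831], [0.5018, -0.1834]]
side0 1 [ 321  299   54   68 1307] zmax 0.0736 topmean [ 0.4924 -0.2867  0.0705] dir [-0.0365  0.9993] ends [[0.4897, -0.3935], [0.4822, -0.1878]]
side0 2 [304 336  41  58 610] zmax 0.0494 topmean [ 0.3901 -0.3348  0.0472] dir [-0.0665  0.9978] ends [[0.393, -0.4167], [0.3819, -0.25]]
```

View pics/c1.png

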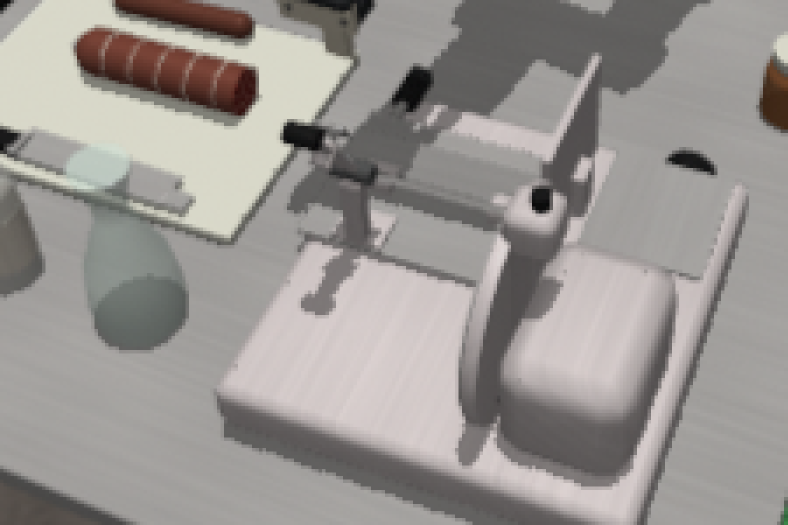

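View pics/c2.png

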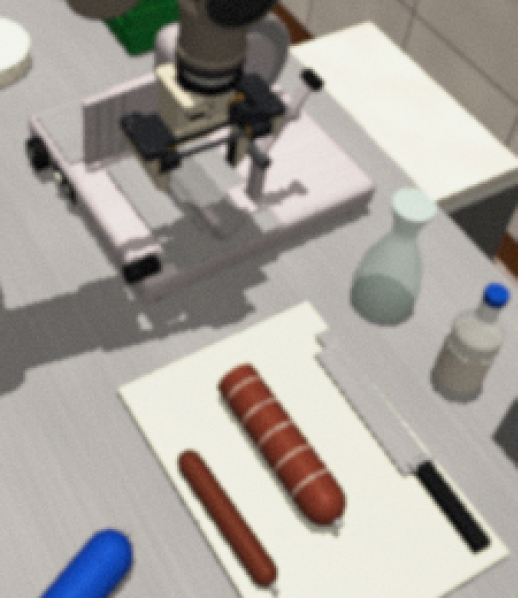

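```bash
cat >> h.py <<'E'
def cylfit(q,r=.028,z0=None,d0=(-.037,.999)):
    from scipy.optimize import least_squares
    m=q.mean(0)
    def f(p):
        d=np.array([np.tan(p[2]),1,p[3] if z0 is None else 0]);d/=np.linalg.norm(d)
        o=np.array([p[0],m[1],p[1]]);v=q-o
        return np.linalg.norm(v-np.outer(v@d,d),axis=1)-r
    s=least_squares(f,[m[0],m[2]-.015,d0[0],0],loss='soft_l1',f_scale=.002)
    d=np.array([np.tan(s.x[2]),1,s.x[3]]);d/=np.linalg.norm(d)
    t=(q-[s.x[0],m[1],s.x[1]])@d
    o=np.array([s.x[0],m[1],s.x[1]])
    return o+d*np.percentile(t,1),o+d*np.percentile(t,99),np.abs(s.fun).mean()
E
python3 - <<'E'
from h import *
w=snap('wrist','wrist0')
for f,(x0,y0,x1,y1) in dict(scene0=(150,188,240,215),side0=(318,295,380,370)).items():
    c=load(f);P=cloud(c);I=c['img'].astype(int)
    m=(I[...,0]>I[...,1]+25)&(I[...,0]>I[...,2]+25); M=np.zeros_like(m);M[y0:y1,x0:x1]=m[y0:y1,x0:x1]
    q=P[M&(c['depth']>0)];q=q[(q[:,2]>.025)&(q[:,0]>.45)&(q[:,0]<.55)]
    print(f,len(q),cylfit(q))
H=np.zeros((600,600),np.uint8); # x .3-.9 down->up ; y .35..-.25
out=[]
for f in('scene0','side0','wrist0'):
    c=load(f);P=cloud(c)[c['depth']>0]; 
    s=(abs(P[:,0]-.6)<.3)&(abs(P[:,1]-.05)<.3)&(P[:,2]>-.02)&(P[:,2]<.32)
    P=P[s]; col={'scene0':0,'side0':1,'wrist0':2}[f]; out.append(P)
    t=P[(P[:,2]>.058)&(P[:,2]<.076)]; print(f,'basetop',t.min(0).round(3),t.max(0).round(3),len(t))
np.save('cl.npy',np.concatenate(out))
img=np.zeros((500,1,3),np.uint8);tiles=[]
for P in out:
    h=np.zeros((300,300));
    np.maximum.at(h,(((.9-P[:,0])*500).astype(int).clip(0,299),((.35-P[:,1])*500).astype(int).clip(0,299)),P[:,2]+.02)
    tiles.append(cv2.applyColorMap((h/.27*255).clip(0,255).astype(np.uint8),cv2.COLORMAP_JET))
top=np.hstack(tiles[:2]); 
wi=cv2.imread('pics/wrist0.png'); wi=cv2.resize(wi,(400,300)); 
cv2.imwrite('pics/m1.png',np.vstack([top,np.hstack([tiles[2][:,:200],wi])]))
E
```

```text
scene0 587 (array([ 0.4949676, -0.3810159,  0.0470868]), array([ 0.48989472, -0.18320249,  0.04696394]), np.float64(0.0028308073644543056))
side0 1407 (array([ 0.49764107, -0.39289713,  0.04121048]), array([ 0.49070432, -0.18736122,  0.04364768]), np.float64(0.001971231139278791))
scene0 basetop [ 0.413 -0.25   0.058] [0.845 0.35  0.076] 5701
side0 basetop [ 0.414 -0.25   0.058] [0.844 0.35  0.076] 3578
wrist0 basetop [ 0.433 -0.217  0.058] [0.813 0.181 0.076] 31233
```

View pics/m1.png

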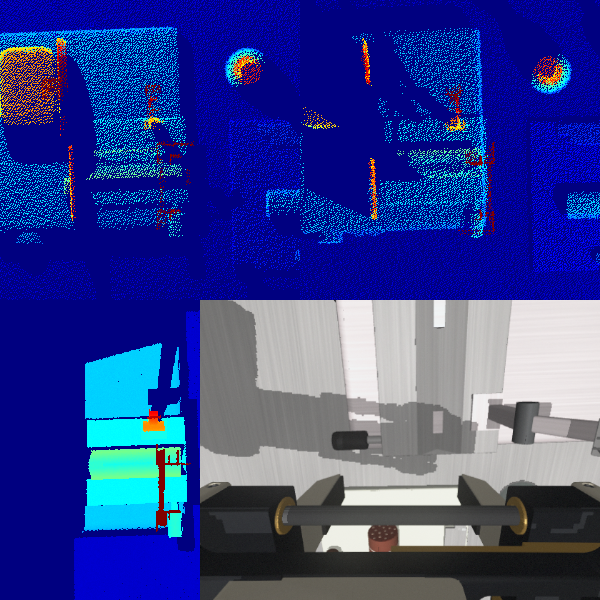

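```bash
cat > fit.py <<'E'
from h import *
from scipy.optimize import least_squares
def vfit(P,x0=.545,yaw0=.0,dz=True):
    # line: x = a + b*(y), apex height .0854+e
    p=np.array([x0,yaw0,0.])
    for k in range(6):
        w=.024 if k>2 else .03
        s=(P[:,0]-p[0]-p[1]*P[:,1])
        m=(abs(s)<w)&(P[:,1]>-.15)&(P[:,1]<.04)&(abs(P[:,2]-.0854-p[2]-abs(s))<(.012 if k>2 else .03))
        q=P[m]
        f=lambda p:(q[:,2]-.0854-p[2]-abs(q[:,0]-p[0]-p[1]*q[:,1]))
        p=least_squares(f,p,loss='soft_l1',f_scale=.002).x
    return p,m.sum(),np.abs(f(p)).mean()
E
python3 - <<'E'
from fit import *
for f in('scene0','side0','wrist0'):
    c=load(f);P=cloud(c)[c['depth']>0]
    best=min((vfit(P,x0)for x0 in(.53,.545,.56,.575)),key=lambda r:r[2]/max(r[1],1))
    print(f,best)
    m=(P[:,2]>.14)&(P[:,2]<.195)&(P[:,0]>.46)&(P[:,0]<.58)&(P[:,1]>.02)&(P[:,1]<.11)
    q=P[m]
    if len(q)<20: print(len(q));continue
    A=np.c_[q[:,0]-.53,np.ones(len(q))]
    r=least_squares(lambda p:A@p-q[:,1],[0,.06],loss='soft_l1',f_scale=.002); print(' plate y= %.4f + %.4f(x-.53)'%(r.x[1],r.x[0]),len(q),np.abs(r.fun).mean(), 'xrange',np.percentile(q[:,0],[1,99]), 'z',q[:,2].max())
    zz=P[(abs(P[:,0]-.54)<.1)&(abs(P[:,1]-.06)<.04)&(P[:,2]>.1)];print('  ztop',np.percentile(zz[:,2],[50,98]))
    # hold-down points
    m=(P[:,2]>.15)&(P[:,2]<.32)&(P[:,0]>.55)&(P[:,0]<.75)&(P[:,1]>-.14)&(P[:,1]<-.06);q=P[m];print('  arm',len(q),q.mean(0).round(4) if len(q) else '', q.max(0) if len(q) else '')
E
```

```text
scene0 (array([ 0.34579034,  0.059818  , -0.17656204]), np.int64(0), np.float64(nan))
0
side0 (array([ 0.5489517 , -0.32785142, -0.01516449]), np.int64(208), np.float64(0.004590257063441185))
0
wrist0 (array([ 0.57601386, -0.04071283,  0.00095184]), np.int64(2732), np.float64(0.001193395434611862))
0fit.py:13: RuntimeWarning: Mean of empty slice.
  return p,m.sum(),np.abs(f(p)).mean()
  ret = ret.dtype.type(ret / rcount)
```

```bash
sed -i 's/P\[:,1\]>-.15)&(P\[:,1\]<.04/P[:,1]>.0)\&(P[:,1]<.19/' fit.py; python3 - <<'E' 2>/dev/null
from fit import *
for f in('scene0','side0','wrist0'):
    c=load(f);P=cloud(c)[c['depth']>0]
    for x0 in (.568,.576,.584): print(f,vfit(P,x0,-.04))
    m=(P[:,2]>.135)&(P[:,2]<.195)&(P[:,0]>.47)&(P[:,0]<.60)&(P[:,1]>.17)&(P[:,1]<.24)
    q=P[m]
    if len(q)>20:
        A=np.c_[q[:,0]-.57,np.ones(len(q))]
        r=least_squares(lambda p:A@p-q[:,1],[0,.2],loss='soft_l1',f_scale=.002); print(' plate y= %.4f + %.4f(x-.57)'%(r.x[1],r.x[0]),len(q),np.abs(r.fun).mean())
    # black grip
    I=c['img'].astype(int).max(-1)[c['depth']>0]
    m=(I<45)&(P[:,2]>.15)&(P[:,2]<.32)&(P[:,0]>.62)&(P[:,0]<.8)&(P[:,1]>-.05)&(P[:,1]<.12);q=P[m];print('  grip',len(q),np.median(q,0).round(4) if len(q) else '', q.min(0) if len(q) else '', q.max(0) if len(q) else '')
E
```

```text
scene0 (array([ 0.59406884, -0.02604456, -0.01248201]), np.int64(380), np.float64(0.004764115691040846))
scene0 (array([ 0.59402386, -0.02560247, -0.01248817]), np.int64(381), np.float64(0.004752783427077978))
scene0 (array([ 0.59483779, -0.02024239, -0.01262225]), np.int64(374), np.float64(0.004927683820095205))
 plate y= 0.2103 + 0.0386(x-.57) 148 0.0004247307914644284
  grip 75 [0.7245 0.0477 0.2838] [0.6480163  0.02519225 0.16696583] [0.73062518 0.06083674 0.29033932]
side0 (array([ 0.54838448, -0.15631751, -0.01389064]), np.int64(451), np.float64(0.004512092105771735))
side0 (array([ 5.76478574e-01, -3.78680154e-02, -3.95911763e-04]), np.int64(450), np.float64(0.0022136387593850145))
side0 (array([ 5.76478574e-01, -3.78680154e-02, -3.95911763e-04]), np.int64(450), np.float64(0.002213638759390309))
 plate y= 0.2038 + 0.0434(x-.57) 346 0.0013867217911929081
  grip 32 [0.7143 0.0364 0.2825] [0.64926126 0.02102573 0.16880744] [0.72045205 0.05322569 0.28837575]
wrist0 (array([ 0.57601301, -0.03899307,  0.00084483]), np.int64(11334), np.float64(0.0008817525548161028))
wrist0 (array([ 0.57601301, -0.03899307,  0.00084483]), np.int64(11334), np.float64(0.0008817525548162891))
wrist0 (array([ 0.57601301, -0.03899307,  0.00084483]), np.int64(11334), np.float64(0.0008817525548159432))
  grip 70 [0.639  0.0538 0.1684] [0.63780109 0.0249085  0.16598223] [0.65126547 0.06253966 0.17486737]
```

The close crop confirms the choice: the reddish log with pale string loops, cut face (pale fat spots) towards +y. I'll move above it and refine with the wrist camera.

>>> arm_command([
  [-3.5,-26,0],
  [-3.5,-26,0],
  [-3.5,-26,0],
  [-3,-26,-8],
  [-3,-26,-8],
  [-3,-26,-8],
  [-3,-26,-8],
  [-3,-26,-8],
  [-3,-26,0],
  [-3,-30,0],
  [0,0,0],
  [0,0,0],
], spin=[0.5,0.5,0.5,0.5,0,0,0,0,0,0,0,0], jaw=0.75)

```text
time: 1.35
tool_pos: [0.4933, -0.2643, 0.3642]
tool_rot: [-3.141, -0.001, 1.604]
contact_force: [0.5, 0.2, -0.0]
opening: 0.0804
grip_force: 0.0
```

```bash
python3 - <<'E'
from h import *
c=snap('wrist','wrist1');print(observe()['tool_pos'],observe()['tool_rot'],observe()['opening'])
P=cloud(c);I=c['img'].astype(int)
m=(I[...,0]>I[...,1]+25)&(I[...,0]>I[...,2]+25)&(c['depth']>0)&(P[...,2]>.03)&(P[...,0]>.45)&(P[...,0]<.55)&(P[...,1]<-.1)
q=P[m];print(len(q),cylfit(q))
E
```

```text
[ 0.49341514 -0.26356131  0.36441178] [-3.14106292e+00 -9.28952473e-04  1.60541670e+00] 0.08058053027820992
7013 (array([ 0.49584333, -0.35232909,  0.04465456]), array([ 0.49080955, -0.18403338,  0.04462774]), np.float64(0.0020626589416757176))
```

View pics/wrist1.png

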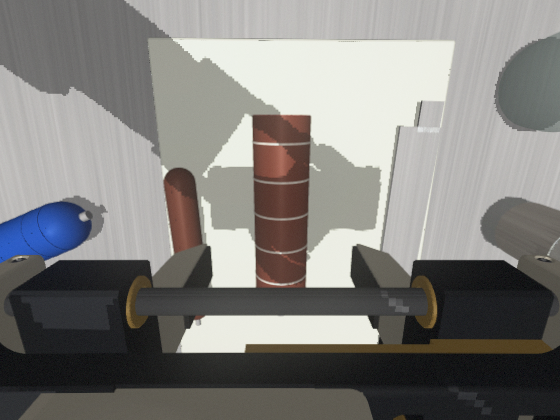

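The salami (cut edge at row 115, cols 253–311) is centred between the fingers, and the sausage and knife are clear of them. I'll descend.

>>> arm_command([
  [0,0,-25],
  [0,0,-25],
  [0,0,-25],
  [0,0,-25],
  [0,0,-20],
  [0,0,-15],
  [0,0,-12],
  [0,0,-10],
  [0,0,0],
  [0,0,0],
], spin=[0,0,0,0,0,0,0,0,0,0])

```text
time: 2.4
tool_pos: [0.4937, -0.2639, 0.2081]
tool_rot: [3.141, 0.0, 1.606]
contact_force: [0.4, -0.5, -0.2]
opening: 0.0806
grip_force: 0.0
```

>>> arm_command([
  [0,0,0],
  [0,0,0],
  [0,0,0],
  [0,0,0],
  [0,0,0],
  [0,0,0],
  [0,0,0],
  [0,0,0],
], spin=[0,0,0,0,0,0,0,0], jaw=-1, squeeze=45)

```text
time: 3.2
tool_pos: [0.4935, -0.2641, 0.208]
tool_rot: [3.141, 0.0, 1.606]
contact_force: [-2.7, 0.9, 4.8]
opening: 0.055
grip_force: 45.0
```

>>> arm_command([
  [0,0,3],
  [0,0,6],
  [0,0,10],
  [0,0,15],
  [0,0,20],
  [0,0,20],
  [0,0,20],
  [0,0,20],
  [0,0,15],
  [0,0,10],
  [0,0,6],
  [0,0,0],
  [0,0,0],
], spin=[0,0,0,0,0,0,0,0,0,0,0,0,0])

```text
time: 4.5
tool_pos: [0.4933, -0.2638, 0.3521]
tool_rot: [-3.141, -0.001, 1.606]
contact_force: [-0.2, 0.1, -4.2]
opening: 0.0552
grip_force: 45.0
```

```bash
cat > sal.py <<'E'
from h import *
import sys
o=observe();print(o['tool_pos'],o['tool_rot'],o['contact_force'],o['torque'],o['opening'])
t=o['tool_pos']
for n in sys.argv[2:]:
    c=snap(n,n+sys.argv[1]);P=cloud(c);I=c['img'].astype(int)
    m=(I[...,0]>I[...,1]+25)&(I[...,0]>I[...,2]+25)&(c['depth']>0)&(abs(P[...,2]-t[2]+.16)<.05)&(abs(P[...,0]-t[0])<.04)&(abs(P[...,1]-t[1])<.17)
    q=P[m];a,b,e=cylfit(q);print(n,len(q),a.round(4),b.round(4),e,'pitch',((b-a)[2]/(b-a)[1]).round(4),'slope',((b-a)[0]/(b-a)[1]).round(4))
E
python3 sal.py 2 wrist side scene
```

```text
[ 0.49334253 -0.26384477  0.35209017] [-3.14070670e+00 -8.03172846e-04  1.60568877e+00] [-0.164269    0.09115836 -4.18015366] [ 0.13421869 -0.00793354  0.01308231] 0.055202373941368434
wrist 20136 [ 0.4938 -0.2883  0.1883] [ 0.4906 -0.183   0.1895] 0.0004121359680169546 pitch 0.0111 slope -0.0303
side 995 [ 0.4975 -0.3932  0.1824] [ 0.4919 -0.1891  0.1905] 0.0021828054300583968 pitch 0.0398 slope -0.0276
scene 304 [ 0.4956 -0.3834  0.1871] [ 0.4894 -0.1824  0.1925] 0.004017495174323694 pitch 0.0269 slope -0.0309
```

>>> arm_command([
  [0,10,0],
  [0,20,0],
  [0,28,0],
  [0,28,0],
  [0,28,0],
  [0,28,0],
  [0,28,0],
  [0,28,0],
  [0,28,0],
  [0,28,0],
  [0,28,0],
  [0,28,0],
  [0,25,0],
  [0,18,0],
  [0,10,0],
  [0,0,0],
  [0,0,0],
], spin=[0,0,0.4,0,0,0,0,0,0,0,0,0,0,0,0,0,0])

```text
time: 6.35
tool_pos: [0.4934, 0.0988, 0.3527]
tool_rot: [-3.142, 0.0, 1.613]
contact_force: [0.5, -0.3, -4.1]
opening: 0.0551
grip_force: 45.0
```

>>> arm_command([
  [6,0,0],
  [12,0,0],
  [15,0,0],
  [15,0,0],
  [13,0,0],
  [10,0,0],
  [7,0,0],
  [0,0,0],
  [0,0,0],
  [0,0,0],
], spin=[0,0,0,0,0,0,0,0,0,0])

```text
time: 7.35
tool_pos: [0.5711, 0.099, 0.3527]
tool_rot: [-3.141, -0.0, 1.613]
contact_force: [-0.1, 0.5, -4.6]
opening: 0.0554
grip_force: 45.0
```

```bash
python3 sal.py 3 wrist side; python3 - <<'E'
from fit import *
c=load('wrist3');P=cloud(c)[c['depth']>0]
m=(P[:,2]>.14)&(P[:,2]<.195)&(P[:,0]>.47)&(P[:,0]<.60)&(P[:,1]>.18)&(P[:,1]<.24);q=P[m];print(len(q), q.mean(0) if len(q) else 0)
if len(q)>20: print(np.polyfit(q[:,0]-.568,q[:,1],1))
for z in(.2,): 
  q=P[(P[:,2]>.198)&(P[:,2]<.212)&(P[:,1]>.18)&(P[:,1]<.23)&(abs(P[:,0]-.55)<.06)]; print('platetop',len(q),np.percentile(q[:,1],[2,98]) if len(q) else '')
E
```

```text
[0.57108318 0.09903601 0.35274829] [-3.14116959e+00 -2.09984668e-05  1.61271110e+00] [-0.06351919  0.54137178 -4.58731138] [ 0.07413508 -0.06682703  0.00978394] 0.0553808431193452
wrist 20802 [0.5717 0.0741 0.189 ] [0.5679 0.1798 0.1901] 0.00042265543718005065 pitch 0.0102 slope -0.0367
side 607 [ 0.5784 -0.0319  0.1826] [0.5705 0.0972 0.1896] 0.0024695032856923513 pitch 0.0538 slope -0.0616
5076 [0.53579834 0.20277024 0.17241911]
[0.03574549 0.2039213 ]
platetop 8914 [0.20137758 0.21236069]
```

View pics/wrist3.png

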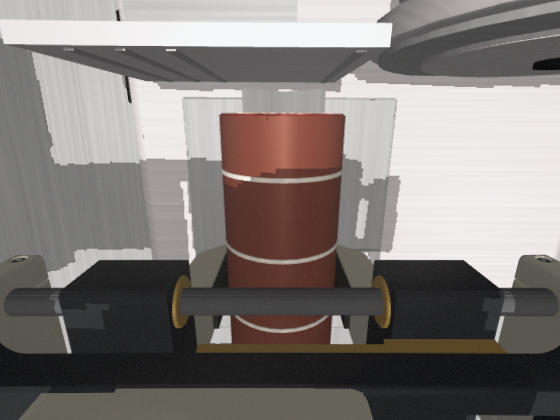

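The gripped salami lines up over the V, with the cut edge at row 115 and about 23 mm short of the plate. I'll close the gap to about 15 mm and lower it.

>>> arm_command([
  [1,4,0],
  [0,3.5,-5],
  [0,0,-10],
  [0,0,-12],
  [0,0,-10],
  [0,0,-7],
  [0,0,-5],
  [0,0,-3],
  [0,0,0],
  [0,0,0],
], spin=[0.1,0,0,0,0,0,0,0,0,0])

```text
time: 8.45
tool_pos: [0.5726, 0.1065, 0.3011]
tool_rot: [3.141, 0.0, 1.614]
contact_force: [0.2, 0.7, -4.3]
opening: 0.0552
grip_force: 45.0
```

>>> arm_command([
  [0,0,-1.5],
  [0,0,-1.5],
  [0,0,-1],
  [0,0,0],
  [0,0,0],
], spin=[0,0,0,0,0])

```text
time: 8.95
tool_pos: [0.5725, 0.1065, 0.2967]
tool_rot: [3.141, 0.0, 1.614]
contact_force: [0.5, 0.3, -4.7]
opening: 0.0553
grip_force: 45.0
```

>>> arm_command([
  [0,0,-1],
  [0,0,-1],
  [0,0,-1],
  [0,0,0],
  [0,0,0],
], spin=[0,0,0,0,0])

```text
time: 9.45
tool_pos: [0.5725, 0.1065, 0.2937]
tool_rot: [3.142, 0.0, 1.614]
contact_force: [-1.0, 0.3, -4.3]
opening: 0.0551
grip_force: 45.0
```

>>> arm_command([
  [0,0,-1],
  [0,0,-1],
  [0,0,0],
  [0,0,0],
], spin=[0,0,0,0])

```text
time: 9.85
tool_pos: [0.5725, 0.1065, 0.2917]
tool_rot: [-3.142, -0.0, 1.614]
contact_force: [-0.6, -0.2, -3.8]
opening: 0.0552
grip_force: 45.0
```

>>> arm_command([
  [0,0,-0.5],
  [0,0,-0.5],
  [0,0,0],
  [0,0,0],
], spin=[0,0,0,0])

```text
time: 10.25
tool_pos: [0.5725, 0.1065, 0.2908]
tool_rot: [3.142, -0.0, 1.614]
contact_force: [-0.7, 0.5, -4.0]
opening: 0.0552
grip_force: 45.0
```

>>> arm_command([
  [0,0,-0.5],
  [0,0,-0.5],
  [0,0,0],
  [0,0,0],
], spin=[0,0,0,0])

```text
time: 10.65
tool_pos: [0.5725, 0.1066, 0.2898]
tool_rot: [3.141, -0.0, 1.614]
contact_force: [-0.3, 0.6, -2.4]
opening: 0.0555
grip_force: 45.0
```

>>> arm_command([
  [0,0,-0.5],
  [0,0,-0.5],
  [0,0,0],
  [0,0,0],
], spin=[0,0,0,0])

```text
time: 11.05
tool_pos: [0.5724, 0.1066, 0.2897]
tool_rot: [3.141, -0.0, 1.615]
contact_force: [-3.7, 0.4, 5.4]
opening: 0.0551
grip_force: 45.0
```

>>> arm_command([
  [0,0,-0.5],
  [0,0,0],
  [0,0,0],
], spin=[0,0,0])

```text
time: 11.35
tool_pos: [0.5723, 0.1066, 0.2897]
tool_rot: [3.141, -0.0, 1.614]
contact_force: [-5.7, 1.4, 7.6]
opening: 0.0551
grip_force: 45.0
```

>>> arm_command([
  [-0.5,0,0.5],
  [0,0,0.5],
  [0,0,0],
], spin=[0,0,0], squeeze=6)

```text
time: 11.65
tool_pos: [0.5722, 0.1065, 0.2895]
tool_rot: [3.141, 0.0, 1.614]
contact_force: [-2.0, 0.6, 2.8]
opening: 0.0558
grip_force: 6.0
```

>>> arm_command([
  [0,0,0],
  [0,0,0],
  [0,0,0],
  [0,0,0],
  [0,0,0],
  [0,0,0],
  [0,0,0],
  [0,0,0],
], spin=[0,0,0,0,0,0,0,0], jaw=0.45)

```text
time: 12.45
tool_pos: [0.572, 0.1065, 0.2893]
tool_rot: [3.141, 0.0, 1.614]
contact_force: [1.4, -0.2, -0.5]
opening: 0.0667
grip_force: 0.0
```

```bash
python3 sal.py 4 wrist side scene
```

```text
[0.57201355 0.10652165 0.28926496] [3.14143817e+00 2.21457683e-05 1.61444216e+00] [ 1.40839259 -0.19551319 -0.45324982] [ 0.05660525  0.03128671 -0.03671925] 0.06672720861859589
wrist 20904 [0.5725 0.0815 0.1256] [0.5686 0.1873 0.1255] 0.0004162913299861559 pitch -0.0012 slope -0.0376
side 582 [ 0.5797 -0.0235  0.1206] [0.5695 0.1214 0.1263] 0.0026770427884796233 pitch 0.0394 slope -0.0704
scene 339 [ 0.5755 -0.0121  0.1269] [0.5678 0.1853 0.127 ] 0.0016860800033213093 pitch 0.0005 slope -0.0389
```

>>> arm_command([
  [-0.4,0,0],
  [0,0,0],
  [0,0,0],
  [0,0,0],
  [0,0,0],
  [0,0,0],
], spin=[0,0,0,0,0,0], jaw=-1, squeeze=25)

```text
time: 13.2
tool_pos: [0.5717, 0.1065, 0.2893]
tool_rot: [3.141, 0.0, 1.614]
contact_force: [0.6, -0.3, -1.1]
opening: 0.0554
grip_force: 25.0
```

>>> arm_command([
  [0,1,0],
  [-0.1,2,0],
  [-0.1,2,0],
  [-0.1,2,0],
], spin=[0,0,0,0])

```text
time: 13.6
tool_pos: [0.5714, 0.1135, 0.2893]
tool_rot: [3.141, 0.0, 1.614]
contact_force: [1.9, -3.9, -0.8]
opening: 0.0555
grip_force: 25.0
```

>>> arm_command([
  [0,1,0],
  [-0.1,1,0],
  [0,1,0],
], spin=[0,0,0])

```text
time: 13.9
tool_pos: [0.5712, 0.1166, 0.2893]
tool_rot: [3.141, 0.0, 1.614]
contact_force: [1.8, -3.3, -1.4]
opening: 0.0555
grip_force: 25.0
```

Trough drag is about 3.5 N. I'll creep the remaining 5 mm or so.

>>> arm_command([
  [0,0.5,0],
  [-0.1,0.5,0],
  [0,0.5,0],
  [0,0.5,0],
], spin=[0,0,0,0])

```text
time: 14.3
tool_pos: [0.5712, 0.1186, 0.2893]
tool_rot: [3.141, 0.0, 1.614]
contact_force: [3.2, -3.5, -2.5]
opening: 0.0557
grip_force: 25.0
```

>>> arm_command([
  [0,0.5,0],
  [0,0.5,0],
], spin=[0,0])

```text
time: 14.5
tool_pos: [0.5712, 0.1195, 0.2893]
tool_rot: [3.141, 0.0, 1.614]
contact_force: [2.5, -3.4, -1.7]
opening: 0.055
grip_force: 25.0
```

>>> arm_command([
  [0,0.3,0],
  [0,0.2,0],
], spin=[0,0])

```text
time: 14.7
tool_pos: [0.5711, 0.12, 0.2893]
tool_rot: [3.141, 0.0, 1.614]
contact_force: [3.0, -3.1, -0.1]
opening: 0.0556
grip_force: 25.0
```

>>> arm_command([
  [0,0.3,0],
  [0,0.2,0],
], spin=[0,0])

```text
time: 14.9
tool_pos: [0.5711, 0.1205, 0.2893]
tool_rot: [3.141, 0.0, 1.614]
contact_force: [3.4, -4.3, -0.5]
opening: 0.0552
grip_force: 25.0
```

>>> arm_command([
  [0,0.2,0],
  [0,0.2,0],
], spin=[0,0])

```text
time: 15.1
tool_pos: [0.5711, 0.1209, 0.2893]
tool_rot: [3.141, 0.0, 1.614]
contact_force: [2.5, -4.1, 0.5]
opening: 0.0555
grip_force: 25.0
```

>>> arm_command([
  [0,0.2,0],
  [0,0.2,0],
], spin=[0,0])

```text
time: 15.3
tool_pos: [0.5711, 0.1213, 0.2893]
tool_rot: [3.141, 0.0, 1.614]
contact_force: [3.0, -3.6, -0.8]
opening: 0.0554
grip_force: 25.0
```

>>> arm_command([
  [0.1,0.2,0],
  [0,0.1,0],
], spin=[0,0])

```text
time: 15.5
tool_pos: [0.5712, 0.1216, 0.2892]
tool_rot: [-3.142, 0.0, 1.614]
contact_force: [2.4, -3.8, -0.2]
opening: 0.0556
grip_force: 25.0
```

>>> arm_command([
  [0,0.2,0],
  [0,0.1,0],
], spin=[0,0])

```text
time: 15.7
tool_pos: [0.5712, 0.1219, 0.2893]
tool_rot: [3.142, 0.0, 1.614]
contact_force: [2.0, -4.5, 0.3]
opening: 0.0553
grip_force: 25.0
```

>>> arm_command([
  [0,0.15,0],
  [0,0.1,0],
], spin=[0,0])

```text
time: 15.9
tool_pos: [0.5712, 0.1221, 0.2892]
tool_rot: [-3.142, 0.0, 1.614]
contact_force: [2.6, -3.7, 0.8]
opening: 0.0557
grip_force: 25.0
```

>>> arm_command([
  [0,0.15,0],
  [0,0.1,0],
], spin=[0,0])

```text
time: 16.1
tool_pos: [0.5712, 0.1224, 0.2892]
tool_rot: [-3.141, 0.0, 1.614]
contact_force: [2.6, -5.7, 0.6]
opening: 0.0552
grip_force: 25.0
```

>>> arm_command([
  [0,0.1,0],
  [0,0.1,0],
], spin=[0,0])

```text
time: 16.3
tool_pos: [0.5712, 0.1226, 0.2893]
tool_rot: [-3.142, 0.0, 1.614]
contact_force: [1.7, -4.4, 0.9]
opening: 0.0555
grip_force: 25.0
```

>>> arm_command([
  [0,0.15,0],
  [0,0.1,0],
], spin=[0,0])

```text
time: 16.5
tool_pos: [0.5712, 0.1228, 0.2892]
tool_rot: [-3.141, 0.0, 1.614]
contact_force: [2.3, -4.3, 0.6]
opening: 0.0552
grip_force: 25.0
```

>>> arm_command([
  [0,0.15,0],
  [0,0.1,0],
], spin=[0,0])

```text
time: 16.7
tool_pos: [0.5712, 0.1231, 0.2893]
tool_rot: [-3.142, 0.0, 1.614]
contact_force: [2.2, -5.2, 0.0]
opening: 0.0559
grip_force: 25.0
```

>>> arm_command([
  [0,0.1,0],
  [0,0.1,0],
], spin=[0,0])

```text
time: 16.9
tool_pos: [0.5712, 0.1233, 0.2893]
tool_rot: [-3.141, 0.0, 1.614]
contact_force: [2.3, -5.0, 0.1]
opening: 0.0552
grip_force: 25.0
```

>>> arm_command([
  [0,0.15,0],
  [0,0.15,0],
], spin=[0,0])

```text
time: 17.1
tool_pos: [0.5711, 0.1236, 0.2892]
tool_rot: [-3.141, 0.0, 1.614]
contact_force: [2.3, -4.9, 1.1]
opening: 0.0553
grip_force: 25.0
```

```bash
python3 sal.py 5 wrist
```

```text
[0.57114204 0.12356884 0.28922079] [-3.14140095e+00  1.14418351e-04  1.61440457e+00] [ 2.29081351 -4.94694092  1.05905166] [-0.79889913 -0.34630167 -0.03514072] 0.05527028817280972
wrist 20003 [0.5719 0.0987 0.1256] [0.568  0.203  0.1255] 0.00038894635621908926 pitch -0.0005 slope -0.0375
```

>>> arm_command([
  [0,0.15,0],
  [0,0.15,0],
], spin=[0,0])

```text
time: 17.35
tool_pos: [0.5711, 0.1238, 0.2892]
tool_rot: [-3.141, 0.0, 1.614]
contact_force: [1.3, -6.3, 0.2]
opening: 0.0555
grip_force: 25.0
```

>>> arm_command([
  [0,0.1,0],
  [0,0.1,0],
], spin=[0,0])

```text
time: 17.55
tool_pos: [0.5711, 0.1238, 0.2892]
tool_rot: [-3.141, 0.001, 1.614]
contact_force: [1.2, -6.0, 1.4]
opening: 0.0555
grip_force: 25.0
```

>>> arm_command([
  [0,0.1,0],
  [0,0.1,0],
], spin=[0,0])

```text
time: 17.75
tool_pos: [0.5712, 0.1239, 0.2892]
tool_rot: [-3.141, 0.001, 1.614]
contact_force: [1.0, -6.2, 1.0]
opening: 0.0555
grip_force: 25.0
```

The tool has stalled at y≈0.1239 and the force is rising, so the cut face is bearing. I'll add a little more for about 5 N.

>>> arm_command([
  [0,0.15,0],
  [0,0.15,0],
  [0,0,0],
], spin=[0,0,0])

```text
time: 18.05
tool_pos: [0.5712, 0.124, 0.2892]
tool_rot: [-3.141, 0.001, 1.614]
contact_force: [2.5, -8.0, 2.0]
opening: 0.0555
grip_force: 25.0
```

>>> arm_command([
  [0,0.15,0],
  [0,0.1,0],
  [0,0,0],
], spin=[0,0,0])

```text
time: 18.35
tool_pos: [0.5712, 0.1241, 0.2892]
tool_rot: [-3.141, 0.002, 1.614]
contact_force: [1.9, -7.9, 1.5]
opening: 0.0557
grip_force: 25.0
```

>>> arm_command([
  [0,0.15,0],
  [0,0.1,0],
  [0,0,0],
], spin=[0,0,0])

```text
time: 18.65
tool_pos: [0.5712, 0.1242, 0.2892]
tool_rot: [-3.141, 0.002, 1.614]
contact_force: [2.2, -9.6, 1.5]
opening: 0.0556
grip_force: 25.0
```

>>> arm_command([
  [0,0,0],
  [0,0,0],
  [0,0,0],
  [0,0,0],
  [0,0,0],
  [0,0,0],
], spin=[0,0,0,0,0,0], jaw=0.6)

```text
time: 19.25
tool_pos: [0.5711, 0.1253, 0.2892]
tool_rot: [-3.142, -0.0, 1.615]
contact_force: [0.5, 0.2, 0.6]
opening: 0.0735
grip_force: 0.0
```

```bash
python3 sal.py 6 wrist scene; python3 - <<'E'
from h import *
from scipy.optimize import least_squares
for f,xo in(('scene6',0),('wrist0',0)):
    c=load(f);P=cloud(c);I=c['img'].astype(int).max(-1)
    m=(I<45)&(c['depth']>0)&(P[...,2]>.24)&(P[...,2]<.32)&(P[...,0]>.65)&(P[...,0]<.8)&(P[...,1]>-.0)&(P[...,1]<.1)
    q=P[m]; print(f,len(q)); 
    if len(q)>5: print(q.mean(0),q.min(0),q.max(0))
E
```

```text
[0.57113553 0.12529369 0.28920677] [-3.14153479e+00 -1.18504783e-04  1.61464275e+00] [0.49183549 0.19339877 0.62492306] [0.01442453 0.03003307 0.01471723] 0.07353983819198685
wrist 19121 [0.5718 0.1003 0.1256] [0.5681 0.2021 0.1255] 0.0003902992088390282 pitch -0.0004 slope -0.0366
scene 316 [0.5741 0.002  0.1276] [0.5676 0.1882 0.1275] 0.001794419815323979 pitch -0.0005 slope -0.0351
scene6 66
[0.72448015 0.04634378 0.2842559 ] [0.71278978 0.030848   0.27498347] [0.7301368  0.05955038 0.2927225 ]
wrist0 0
```

The cut face is bearing and the salami is released and seated. Next is the hold-down: go up, move over, and spin 90°.

>>> arm_command([
  [0,0,6],
  [0,0,12],
  [0,0,20],
  [0,0,25],
  [0,0,25],
  [0,0,25],
  [0,0,25],
  [0,-5,25],
  [0,-10,20],
  [4,-15,8],
  [5,-15,0],
  [5,-15,0],
  [5,-12,0],
  [5,-6,0],
  [5,-4,0],
  [0,0,0],
], spin=[0,0,0,0,0,0,-8,-8,-8,-8,-8,-8,-8,-8,-8,-8], jaw=1)

```text
time: 20.95
tool_pos: [0.6004, 0.0424, 0.4813]
tool_rot: [3.141, -0.001, 0.211]
contact_force: [0.1, -0.2, 0.5]
opening: 0.0921
grip_force: 0.0
```

>>> arm_command([
  [10,0,0],
  [15,0,0],
  [15,0,0],
  [0,0,0],
  [0,0,0],
], spin=[-8,-2.3,0,0,0])

```text
time: 21.45
tool_pos: [0.6399, 0.0431, 0.4807]
tool_rot: [3.141, -0.0, 0.039]
contact_force: [0.3, -1.4, -0.5]
opening: 0.0921
grip_force: 0.0
```

```bash
python3 - <<'E'
from h import *
o=observe();print(o['tool_pos'],o['tool_rot'],o['qpos'])
for n in('wrist','side','scene'):
    c=snap(n,n+'7');P=cloud(c);I=c['img'].astype(int).max(-1)
    m=(I<60)&(c['depth']>0)&(P[...,2]>.255)&(P[...,2]<.30)&(P[...,0]>.68)&(P[...,0]<.76)&(P[...,1]>.01)&(P[...,1]<.08)
    q=P[m]; print(n,len(q)); 
    if len(q)>5: print(np.median(q,0).round(4),np.percentile(q,2,axis=0).round(4),np.percentile(q,98,axis=0).round(4))
E
```

```text
[0.63989765 0.04311793 0.48068075] [ 3.14147729e+00 -3.80858238e-05  3.85373248e-02] [-5.21021639e-02  5.30910200e-01  1.01925238e+00 -1.11462905e-04
  1.59138170e+00  1.48015454e+00]
wrist 895
[0.7152 0.0413 0.2853] [0.71   0.0307 0.2817] [0.7285 0.0575 0.2881]
side 8
[0.7162 0.0279 0.2799] [0.7098 0.0252 0.2758] [0.7216 0.0298 0.2811]
scene 72
[0.7249 0.048  0.2856] [0.712  0.0304 0.2742] [0.7298 0.0591 0.2907]
```

View pics/wrist7.png

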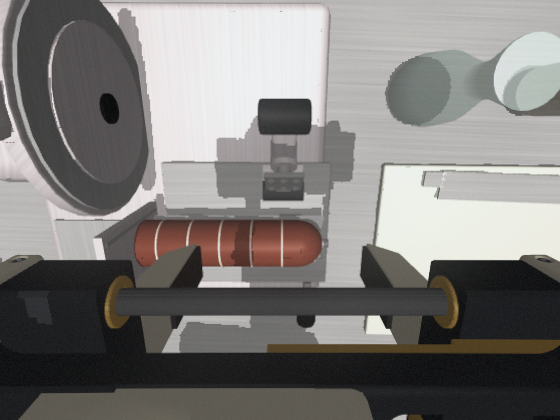

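The grip (black bar, cols 258–311, row 117) is centred at about (0.719, 0.044, 0.278), angle ≈ 2.13. The salami is in the trough against the plate. I'll approach the grip.

>>> arm_command([
  [10,0,0],
  [18,0.5,0],
  [18,0.5,0],
  [16,0,0],
  [11,0,0],
  [6,0,0],
  [0,0,-8],
  [0,0,-14],
  [0,0,-12],
  [0,0,-7],
  [0,0,-3],
  [0,0,0],
  [0,0,0],
], spin=[0,0,0,0,0,0,0,0,0,0,0,0,0])

```text
time: 22.9
tool_pos: [0.7191, 0.0441, 0.437]
tool_rot: [3.141, -0.001, 0.038]
contact_force: [-1.5, 0.5, -0.4]
opening: 0.0917
grip_force: 0.0
```

>>> arm_command([
  [0,0,0],
  [0,0,0],
  [0,0,0],
  [0,0,0],
  [0,0,0],
  [0,0,0],
  [0,0,0],
  [0,0,0],
  [0,0,0],
], spin=[0,0,0,0,0,0,0,0,0], jaw=-1, squeeze=30)

```text
time: 23.8
tool_pos: [0.7192, 0.0443, 0.4363]
tool_rot: [-3.141, -0.0, 0.039]
contact_force: [-0.3, 0.4, -0.3]
opening: 0.0298
grip_force: 30.0
```

```bash
python3 -c "
import numpy as np
t=np.concatenate([[2.143,2.10,2.02],np.linspace(1.92,.32,17),[.25,.2,.16]])
p=np.c_[-130*np.cos(t)*.9993,-130*np.cos(t)*.0385,130*np.sin(t)]
r=np.round(p,1);print(np.round(np.diff(r,axis=0),1).tolist(),len(t)-1)"
```

```text
[[-4.7, -0.2, 2.9], [-9.2, -0.3, 4.9], [-12.0, -0.5, 5.1], [-12.4, -0.5, 3.8], [-12.7, -0.5, 2.6], [-12.9, -0.5, 1.2], [-13.0, -0.5, 0.0], [-12.9, -0.5, -1.3], [-12.7, -0.4, -2.6], [-12.4, -0.5, -3.8], [-12.0, -0.5, -5.1], [-11.4, -0.4, -6.2], [-10.7, -0.4, -7.4], [-9.9, -0.4, -8.4], [-9.1, -0.4, -9.3], [-8.0, -0.3, -10.2], [-7.0, -0.2, -10.9], [-5.9, -0.3, -11.6], [-4.7, -0.2, -12.1], [-2.6, 0.0, -8.7], [-1.4, -0.1, -6.4], [-0.9, 0.0, -5.1]] 22
```

>>> arm_command([
  [-4.7,-0.2,2.9],
  [-9.2,-0.3,4.9],
  [-12.0,-0.5,5.1],
  [-12.4,-0.5,3.8],
  [-12.7,-0.5,2.6],
  [-12.9,-0.5,1.2],
  [0,0,0],
], spin=[0,0,0,0,0,0,0], squeeze=40)

```text
time: 24.5
tool_pos: [0.655, 0.0419, 0.4568]
tool_rot: [-3.141, -0.002, 0.039]
contact_force: [2.1, 1.2, -2.3]
opening: 0.0293
grip_force: 40.0
```

>>> arm_command([
  [-13.0,-0.5,0.0],
  [-12.9,-0.5,-1.3],
  [-12.7,-0.4,-2.6],
  [-12.4,-0.5,-3.8],
  [-12.0,-0.5,-5.1],
  [-11.4,-0.4,-6.2],
  [0,0,0],
], spin=[0,0,0,0,0,0,0])

```text
time: 25.2
tool_pos: [0.5804, 0.0391, 0.4405]
tool_rot: [3.142, -0.007, 0.039]
contact_force: [-0.2, 2.1, 9.3]
opening: 0.0296
grip_force: 40.0
```

>>> arm_command([
  [-10.7,-0.4,-7.4],
  [-9.9,-0.4,-8.4],
  [-9.1,-0.4,-9.3],
  [-8.0,-0.3,-10.2],
  [0,0,0],
], spin=[0,0,0,0,0])

```text
time: 25.7
tool_pos: [0.5413, 0.0377, 0.4045]
tool_rot: [-3.141, 0.001, 0.039]
contact_force: [-12.5, 1.8, 12.8]
opening: 0.0295
grip_force: 40.0
```

>>> arm_command([
  [-7.0,-0.2,-10.9],
  [-5.9,-0.3,-11.6],
  [-4.7,-0.2,-12.1],
  [0,0,0],
], spin=[0,0,0,0])

```text
time: 26.1
tool_pos: [0.5232, 0.037, 0.3677]
tool_rot: [-3.141, 0.006, 0.039]
contact_force: [-11.7, 0.8, 4.6]
opening: 0.0299
grip_force: 40.0
```

>>> arm_command([
  [-3,0,-3],
  [-1.5,-0.1,-5],
  [-1.3,-0.1,-6],
  [0,0,0],
], spin=[0,0,0,0])

```text
time: 26.5
tool_pos: [0.5184, 0.0368, 0.3544]
tool_rot: [-3.141, 0.003, 0.039]
contact_force: [-8.7, 2.1, 6.5]
opening: 0.0292
grip_force: 40.0
```

>>> arm_command([
  [-0.3,0,-2],
  [-0.3,0,-2],
  [0,0,0],
], spin=[0,0,0])

```text
time: 26.8
tool_pos: [0.5177, 0.0368, 0.3507]
tool_rot: [-3.141, 0.004, 0.039]
contact_force: [-10.8, 0.8, 9.9]
opening: 0.0295
grip_force: 40.0
```

>>> arm_command([
  [-0.2,0,-1],
  [-0.1,0,-1],
  [0,0,0],
], spin=[0,0,0])

```text
time: 27.1
tool_pos: [0.5173, 0.0368, 0.3488]
tool_rot: [-3.141, 0.004, 0.039]
contact_force: [-11.4, 1.9, 10.8]
opening: 0.0294
grip_force: 40.0
```

>>> arm_command([
  [-1,0,0],
  [-0.5,0,-1],
  [-0.1,0,-1],
  [0,0,0],
], spin=[0,0,0,0])

```text
time: 27.5
tool_pos: [0.5164, 0.0367, 0.3471]
tool_rot: [-3.141, 0.001, 0.039]
contact_force: [-8.1, 1.7, 9.6]
opening: 0.0296
grip_force: 40.0
```

>>> arm_command([
  [-0.1,0,-1],
  [-0.1,0,-1],
  [0,0,0],
], spin=[0,0,0])

```text
time: 27.8
tool_pos: [0.5161, 0.0367, 0.345]
tool_rot: [-3.141, 0.002, 0.039]
contact_force: [-9.0, 1.7, 11.4]
opening: 0.0296
grip_force: 40.0
```

>>> arm_command([
  [-0.1,0,-1],
  [-0.1,0,-1],
  [0,0,0],
], spin=[0,0,0])

```text
time: 28.1
tool_pos: [0.5157, 0.0367, 0.3429]
tool_rot: [-3.141, 0.002, 0.039]
contact_force: [-9.2, 1.5, 10.4]
opening: 0.0296
grip_force: 40.0
```

>>> arm_command([
  [-0.1,0,-1],
  [0,0,0],
], spin=[0,0])

```text
time: 28.3
tool_pos: [0.5156, 0.0367, 0.3419]
tool_rot: [-3.141, 0.003, 0.039]
contact_force: [-9.9, 1.8, 10.3]
opening: 0.0298
grip_force: 40.0
```

>>> arm_command([
  [-0.6,0,-1],
  [0,0,0],
], spin=[0,0])

```text
time: 28.5
tool_pos: [0.5153, 0.0367, 0.341]
tool_rot: [-3.141, 0.001, 0.039]
contact_force: [-9.1, 1.9, 10.3]
opening: 0.0296
grip_force: 40.0
```

>>> arm_command([
  [-0.1,0,-1],
  [0,0,0],
], spin=[0,0])

```text
time: 28.7
tool_pos: [0.5151, 0.0367, 0.34]
tool_rot: [-3.141, 0.002, 0.039]
contact_force: [-7.2, 1.5, 9.8]
opening: 0.0298
grip_force: 40.0
```

>>> arm_command([
  [-0.1,0,-1],
  [0,0,0],
], spin=[0,0])

```text
time: 28.9
tool_pos: [0.515, 0.0367, 0.339]
tool_rot: [-3.141, 0.002, 0.039]
contact_force: [-8.9, 0.5, 9.8]
opening: 0.0297
grip_force: 40.0
```

>>> arm_command([
  [0,0,-1],
  [0,0,0],
], spin=[0,0])

```text
time: 29.1
tool_pos: [0.5149, 0.0367, 0.3379]
tool_rot: [-3.141, 0.002, 0.039]
contact_force: [-8.9, 2.4, 10.0]
opening: 0.0294
grip_force: 40.0
```

```bash
python3 - <<'E'
from h import *
for n in ('side','scene'): snap(n,n+'8')
a=cv2.imread('pics/scene8.png')[180:270,200:330]; b=cv2.imread('pics/side8.png')[150:260,230:380]
cv2.imwrite('pics/m8.png',np.hstack([cv2.resize(a,(400,300),interpolation=3),cv2.resize(b,(400,300),interpolation=3)]))
E
```

```text
(no output)
```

View pics/m8.png

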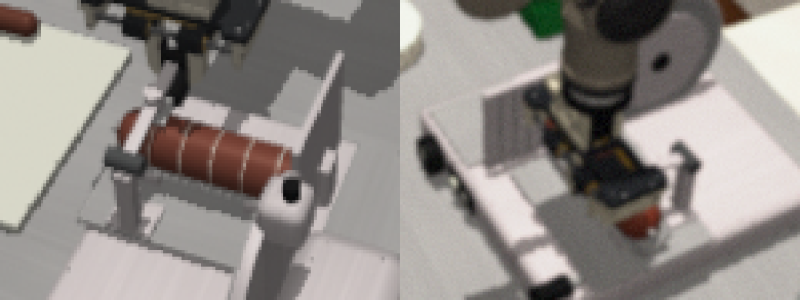

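The picture shows the arm over the rear of the salami, nearly level, and the salami up against the plate. No rise in force yet (baseline about 10 N), so I'll continue down.

>>> arm_command([
  [0,0,-1],
  [0,0,0],
], spin=[0,0])

```text
time: 29.4
tool_pos: [0.5148, 0.0367, 0.3368]
tool_rot: [-3.141, 0.003, 0.039]
contact_force: [-10.3, 1.2, 9.7]
opening: 0.0294
grip_force: 40.0
```

>>> arm_command([
  [0,0,-1],
  [0,0,0],
], spin=[0,0])

```text
time: 29.6
tool_pos: [0.5147, 0.0367, 0.3358]
tool_rot: [-3.141, 0.003, 0.039]
contact_force: [-9.5, 1.0, 9.3]
opening: 0.0297
grip_force: 40.0
```

>>> arm_command([
  [0,0,-1],
  [0,0,0],
  [0,0,0],
], spin=[0,0,0])

```text
time: 29.9
tool_pos: [0.5146, 0.0367, 0.3347]
tool_rot: [-3.141, 0.003, 0.039]
contact_force: [-10.6, 0.9, 9.6]
opening: 0.0298
grip_force: 40.0
```

>>> arm_command([
  [0,0,-1],
  [0,0,0],
  [0,0,0],
], spin=[0,0,0])

```text
time: 30.2
tool_pos: [0.5146, 0.0367, 0.3336]
tool_rot: [-3.141, 0.004, 0.039]
contact_force: [-11.6, 0.9, 10.8]
opening: 0.0292
grip_force: 40.0
```

>>> arm_command([
  [0,0,-1],
  [0,0,0],
  [0,0,0],
], spin=[0,0,0])

```text
time: 30.5
tool_pos: [0.5145, 0.0367, 0.3326]
tool_rot: [-3.141, 0.004, 0.039]
contact_force: [-9.6, 1.0, 10.2]
opening: 0.0295
grip_force: 40.0
```

```bash
python3 - <<'E'
from h import *
# hold arm top line & foot from scene/side clouds: points near y'=-165 plane above salami
for f in('scene','side'):
    c=snap(f,f+'9');P=cloud(c);ok=(c['depth']>0)
    yh=.0417
    m=ok&(P[...,2]>.145)&(P[...,2]<.21)&(P[...,0]>.53)&(P[...,0]<.67)&(abs(P[...,1]-yh+.002)<.02)
    q=P[m]; o=np.argsort(q[:,0]); print(f,len(q)); 
    for x in np.arange(.53,.67,.01):
        s=q[(abs(q[:,0]-x-.005)<.005)]
        if len(s)>1: print(round(x+.005,3),len(s),np.sort(s[:,2])[[0,len(s)//2,-1]].round(4))
E
```

```text
scene 350
0.535 13 [0.1824 0.1902 0.1921]
0.545 14 [0.1811 0.1887 0.1913]
0.555 16 [0.1482 0.1845 0.1876]
0.565 19 [0.1521 0.1666 0.1976]
0.575 43 [0.1514 0.1803 0.1968]
0.585 48 [0.1477 0.1646 0.196 ]
0.595 27 [0.1451 0.1506 0.1849]
0.605 19 [0.1732 0.1796 0.1865]
0.615 11 [0.1737 0.1786 0.1806]
0.625 15 [0.174  0.1767 0.1811]
0.635 13 [0.1727 0.174  0.1789]
0.645 20 [0.146  0.1796 0.1828]
0.655 74 [0.1471 0.1744 0.1824]
0.665 18 [0.1475 0.1583 0.1749]
side 143
0.585 3 [0.1912 0.1913 0.1915]
0.595 4 [0.1755 0.1769 0.1778]
0.605 13 [0.1735 0.1768 0.1812]
0.615 13 [0.1704 0.1751 0.1785]
0.625 15 [0.167  0.173  0.1777]
0.635 19 [0.1668 0.1728 0.1762]
0.645 55 [0.1486 0.1744 0.1808]
0.655 21 [0.1589 0.1748 0.1792]
```

>>> arm_command([
  [-0.3,0,-1],
  [0,0,0],
  [0,0,0],
], spin=[0,0,0])

```text
time: 30.9
tool_pos: [0.5143, 0.0367, 0.3316]
tool_rot: [-3.141, 0.004, 0.039]
contact_force: [-11.2, 0.8, 9.8]
opening: 0.0299
grip_force: 40.0
```

>>> arm_command([
  [-0.3,0,-1],
  [0,0,0],
  [0,0,0],
], spin=[0,0,0])

```text
time: 31.2
tool_pos: [0.5142, 0.0367, 0.3307]
tool_rot: [-3.141, 0.003, 0.039]
contact_force: [-10.0, 1.1, 9.9]
opening: 0.0294
grip_force: 40.0
```

>>> arm_command([
  [0,0,-1],
  [0,0,0],
  [0,0,0],
], spin=[0,0,0])

```text
time: 31.5
tool_pos: [0.5141, 0.0367, 0.3297]
tool_rot: [-3.141, 0.003, 0.039]
contact_force: [-9.2, 1.5, 9.1]
opening: 0.0296
grip_force: 40.0
```

>>> arm_command([
  [0,0,-1],
  [0,0,0],
  [0,0,0],
], spin=[0,0,0])

```text
time: 31.8
tool_pos: [0.5141, 0.0367, 0.3286]
tool_rot: [-3.141, 0.004, 0.039]
contact_force: [-10.2, 1.3, 9.5]
opening: 0.0294
grip_force: 40.0
```

```bash
cat > arm.py <<'E'
from h import *
import sys
def meas(c):
    P=cloud(c);ok=c['depth']>0;r=[]
    for a,b in((.53,.553),(.60,.64)):
        q=P[ok&(P[...,2]>.165)&(P[...,2]<.20)&(P[...,0]>a)&(P[...,0]<b)&(abs(P[...,1]-.04)<.02)]
        r+=[len(q)]+list(np.median(q,0).round(4)) if len(q) else [0]
    q=P[ok&(P[...,2]>.12)&(P[...,2]<.165)&(abs(P[...,0]-.572)<.012)&(P[...,1]>.07)&(P[...,1]<.18)]
    r+=['salami top',np.percentile(q[:,2],[50,98]).round(4)] if len(q) else []
    return r
tag=sys.argv[1]
for n in('scene','side','wrist'):
    print(n,meas(snap(n,n+tag) if not len(sys.argv)>2 else load(n+tag)))
E
for t in 8 9; do python3 - <<E
import sys;sys.argv=['a','$t','x']
src=open('arm.py').read().replace("('scene','side','wrist')","('scene','side')");exec(src)
E
done; python3 arm.py 10
python3 - <<'E'
from h import *
a=cv2.imread('pics/scene10.png')[195:255,225:315]; b=cv2.imread('pics/wrist10.png')
cv2.imwrite('pics/m10.png',np.hstack([cv2.resize(a,(450,300),interpolation=3),cv2.resize(b,(350,263+37),interpolation=3)]))
E
```

```text
scene [35, np.float64(0.5394), np.float64(0.0382), np.float64(0.1926), 54, np.float64(0.622), np.float64(0.0404), np.float64(0.1789), 'salami top', array([0.1545, 0.1581])]
side [0, 48, np.float64(0.6232), np.float64(0.0387), np.float64(0.1752), 'salami top', array([0.1519, 0.1556])]
scene [32, np.float64(0.5419), np.float64(0.0383), np.float64(0.1888), 58, np.float64(0.6179), np.float64(0.041), np.float64(0.1779), 'salami top', array([0.1542, 0.1577])]
side [0, 60, np.float64(0.6219), np.float64(0.0372), np.float64(0.174), 'salami top', array([0.1524, 0.1536])]
scene [35, np.float64(0.5425), np.float64(0.0384), np.float64(0.1854), 53, np.float64(0.6205), np.float64(0.0412), np.float64(0.1766), 'salami top', array([0.1545, 0.1582])]
side [0, 62, np.float64(0.6234), np.float64(0.0379), np.float64(0.1731), 'salami top', array([0.1518, 0.154 ])]
wrist [1750, np.float64(0.5418), np.float64(0.0378), np.float64(0.183), 4004, np.float64(0.6186), np.float64(0.0409), np.float64(0.1755), 'salami top', array([0.1527, 0.1544])]
```

View pics/m10.png

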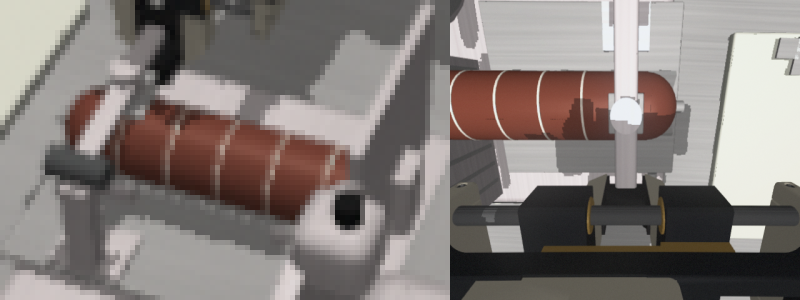

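The arm follows the tool; its slope is still about 0.10 rad, so the foot has not met the salami. I'll go on, using wrist-cloud slope and force.

```bash
cat > ang.py <<'E'
from h import *
import sys
c=load(sys.argv[1]) if len(sys.argv)>2 else snap('wrist',sys.argv[1])
P=cloud(c);ok=c['depth']>0
q=P[ok&(P[...,2]>.165)&(P[...,2]<.20)&(((P[...,0]>.535)&(P[...,0]<.556))|((P[...,0]>.597)&(P[...,0]<.635)))]
yl=.0417+.0385*(q[:,0]-.6493); q=q[abs(q[:,1]-yl)<.003]
k=np.polyfit(q[:,0]-.6493,q[:,2],1);print(len(q),'angle',-k[0],'z at hinge x',k[1],'res',np.std(q[:,2]-np.polyval(k,q[:,0]-.6493)))
for x in(.54,.55,.60,.61,.62,.63): print(x,q[abs(q[:,0]-x)<.004][:,2].mean().round(4),end='; ')
E
python3 ang.py wrist10 x
```

```text
2202 angle 0.09773638509744048 z at hinge x 0.1726002233914289 res 0.0006527101391534694
0.54 0.1833; 0.55 0.1824; 0.6 0.1773; 0.61 0.1764; 0.62 0.1755; 0.63 0.1745;
```

>>> arm_command([
  [0,0,-1],
  [0,0,0],
  [0,0,0],
], spin=[0,0,0])

```text
time: 32.25
tool_pos: [0.514, 0.0367, 0.3275]
tool_rot: [-3.141, 0.004, 0.039]
contact_force: [-11.0, 0.8, 8.9]
opening: 0.0299
grip_force: 40.0
```

>>> arm_command([
  [0,0,-1],
  [0,0,0],
  [0,0,0],
], spin=[0,0,0])

```text
time: 32.55
tool_pos: [0.514, 0.0367, 0.3265]
tool_rot: [-3.141, 0.004, 0.039]
contact_force: [-9.5, -0.3, 8.9]
opening: 0.0298
grip_force: 40.0
```

>>> arm_command([
  [0,0,-1],
  [0,0,0],
  [0,0,0],
], spin=[0,0,0])

```text
time: 32.85
tool_pos: [0.5139, 0.0367, 0.3256]
tool_rot: [-3.141, 0.004, 0.039]
contact_force: [-11.3, 1.3, 9.6]
opening: 0.0297
grip_force: 40.0
```

>>> arm_command([
  [0,0,-1],
  [0,0,0],
  [0,0,0],
], spin=[0,0,0])

```text
time: 33.15
tool_pos: [0.5139, 0.0367, 0.3247]
tool_rot: [-3.141, 0.004, 0.039]
contact_force: [-11.9, 0.6, 11.3]
opening: 0.0295
grip_force: 40.0
```

>>> arm_command([
  [0,0,-1],
  [0,0,0],
  [0,0,0],
], spin=[0,0,0])

```text
time: 33.45
tool_pos: [0.5139, 0.0367, 0.3238]
tool_rot: [-3.141, 0.004, 0.039]
contact_force: [-11.6, 1.5, 11.9]
opening: 0.0295
grip_force: 40.0
```

```bash
python3 ang.py wrist11
```

```text
2287 angle 0.06229634768239021 z at hinge x 0.17260909532353694 res 0.0006567295453741065
0.54 0.1794; 0.55 0.1788; 0.6 0.1756; 0.61 0.1751; 0.62 0.1745; 0.63 0.1739;
```

>>> arm_command([
  [0,0,-1],
  [0,0,0],
  [0,0,0],
], spin=[0,0,0])

```text
time: 33.8
tool_pos: [0.5138, 0.0367, 0.3229]
tool_rot: [-3.141, 0.004, 0.039]
contact_force: [-12.1, 1.0, 13.5]
opening: 0.0299
grip_force: 40.0
```

>>> arm_command([
  [0,0,-0.9],
  [0,0,0],
  [0,0,0],
], spin=[0,0,0])

```text
time: 34.1
tool_pos: [0.5138, 0.0367, 0.3221]
tool_rot: [-3.141, 0.004, 0.039]
contact_force: [-13.3, 1.3, 14.9]
opening: 0.0299
grip_force: 40.0
```

```bash
python3 ang.py wrist12
```

```text
2294 angle 0.05045798587874627 z at hinge x 0.17261798602247566 res 0.0006627166870150855
0.54 0.1781; 0.55 0.1777; 0.6 0.1751; 0.61 0.1746; 0.62 0.1741; 0.63 0.1737;
```

The hold-down is at angle 0.050 and the grip force has risen about 5.5 N (≈9 N at the foot). I'll relax the preload, let go, and withdraw.

>>> arm_command([
  [-0.8,0,0.4],
  [0,0,0.3],
  [0,0,0],
], spin=[0,0,0])

```text
time: 34.45
tool_pos: [0.5136, 0.0366, 0.3222]
tool_rot: [-3.141, 0.003, 0.039]
contact_force: [-7.9, 0.9, 6.0]
opening: 0.0296
grip_force: 40.0
```

>>> arm_command([
  [0,0,0],
  [0,0,0],
  [0,0,0],
  [0,0,0],
  [0,0,0],
  [0,0,0],
  [0,0,0],
  [0,0,0],
], spin=[0,0,0,0,0,0,0,0], jaw=0.6)

```text
time: 35.25
tool_pos: [0.5146, 0.0364, 0.3216]
tool_rot: [3.141, 0.0, 0.038]
contact_force: [0.2, 0.7, 0.3]
opening: 0.0733
grip_force: 0.0
```

```bash
python3 ang.py wrist13; python3 arm.py 13b
```

```text
2365 angle 0.05024215860065488 z at hinge x 0.17259878080841715 res 0.0006371194269119278
0.54 0.1781; 0.55 0.1776; 0.6 0.1751; 0.61 0.1746; 0.62 0.1741; 0.63 0.1736; scene [29, np.float64(0.5418), np.float64(0.0388), np.float64(0.1805), 50, np.float64(0.6206), np.float64(0.0417), np.float64(0.176), 'salami top', array([0.1544, 0.1576])]
side [4, np.float64(0.5445), np.float64(0.0423), np.float64(0.177), 57, np.float64(0.6203), np.float64(0.0374), np.float64(0.1727), 'salami top', array([0.152 , 0.1539])]
wrist [1737, np.float64(0.5419), np.float64(0.0379), np.float64(0.1779), 4251, np.float64(0.6183), np.float64(0.0409), np.float64(0.174), 'salami top', array([0.1527, 0.1544])]
```

>>> arm_command([
  [0,0,4],
  [0,0,8],
  [0,0,15],
  [0,0,20],
  [0,0,25],
  [0,0,25],
  [0,0,25],
  [0,0,15],
  [0,0,8],
  [0,0,0],
  [0,0,0],
], spin=[0,0,0,0,0,0,0,0,0,0,0])

```text
time: 36.55
tool_pos: [0.5144, 0.0364, 0.466]
tool_rot: [-3.142, 0.001, 0.038]
contact_force: [0.2, 1.2, -0.8]
opening: 0.0734
grip_force: 0.0
```

```bash
python3 - <<'E'
from h import *
a=snap('scene','scene14');snap('side','side14');snap('wrist','wrist14')
a=cv2.imread('pics/scene14.png')[140:290,100:350]; b=cv2.imread('pics/wrist14.png')
cv2.imwrite('pics/m14.png',np.hstack([cv2.resize(a,(450,300),interpolation=3),cv2.resize(b,(350,300),interpolation=3)]))
P=cloud(load('wrist14'));q=P[(P[...,2]>.165)&(P[...,2]<.20)&(((P[...,0]>.535)&(P[...,0]<.556))|((P[...,0]>.597)&(P[...,0]<.635)))]
q=q[abs(q[:,1]-.0417-.0385*(q[:,0]-.6493))<.003];print(len(q),np.polyfit(q[:,0],q[:,2],1))
E
```

```text
506 [-0.0533746   0.20702125]
```

View pics/m14.png

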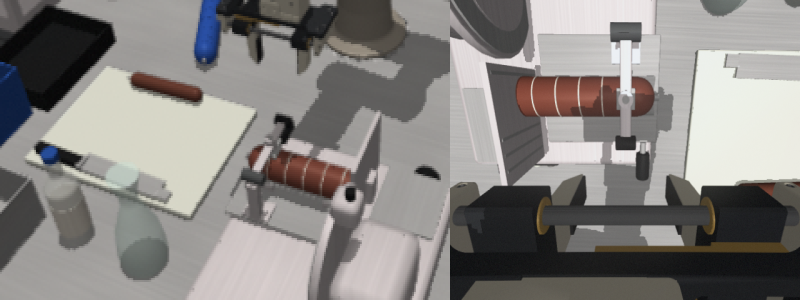

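The salami is seated against the plate (wrist crop, cols 517–653), with the hold-down over it. The gripper is clear and the other things are where they were.

```bash
python3 -c "
from cell import *
print(hand_in())"
```

```text
the job is handed in; nothing more can be done
None
```

I handed the job in at about 37 s: the salami is seated in the V trough with its cut face on the plate (about 5 N estimated when let go), the hold-down is at 0.05 rad (about 9 N estimated at the foot), the gripper is clear, and I saw nothing else moved.

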